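# Lock the fence stop with a quarter-turn T-bolt

### The arm

A 6-joint arm with a two-finger parallel gripper is mounted at the origin on the work surface. World frame = base frame: x ahead of the robot, y to its left, z up, the work surface at z = 0. Lengths are in m, angles in rad, forces in N, time in s.
With the tool pointing down it reaches from about 0.225 to 0.875 m from the base axis. Payload 3.4 kg.
Tool frame: the origin (TCP) lies at the very end of the fingers, on their centre line; the grasp point (between the pads) lies 19 mm behind it (manip.hold_point_z is the distance from the TCP to the grasp point, in m); z points along the fingers, x is the direction in which the jaws open and shut, and the axes are right-handed (so a half turn about z gives the same grasp; the last joint's range is limited). The gripper opens to 85 mm and grips with 20 to 120 N. Pads are 22 mm wide; open, the fingers measure 114 mm over their backs; the gripper's body (76 mm by 85 mm) begins 54 mm behind the grasp point. The pads swing forward as they close: fully open they stand 13 mm farther back than shut.
Start: joints at [-1.427, 0.276, 1.505, -0, 1.361, -0.121], TCP at [0.15, -0.555, 0.231] pointing down, gripper open.
Joint ranges: [-2.89, 2.89], [-0.75, 2.08], [0.22, 2.7], [-1.18, 4.32], [0.11, 2.71], [-2.7, 2.7]. Speed limits (rad/s): [2.57, 2.57, 3.14, 3.14, 3.14, 3.14].

### API

Orientations are given as a unit quaternion [w, x, y, z].
In Python, from rig import manip gives the robot as it stands.
- The arm moves only by the tool apply_moves, never from a script. Its argument "commands" is one flat list of numbers, 6 for each row, row after row: the shift along the tool's x, y, z normalised to -1 to 1, where 1 is 0.03 m, then the turn, a rotation vector about the tool's x, y, z normalised to -1 to 1, where 1 is 0.15 rad. A call has 1 to 20 rows; each row shifts and turns the commanded pose from where the row before left it, along the tool's axes as they then stand; what a row does not reach is not made up. A row lasts 1/10 s, in which the tool goes at most 50 mm and 8.59 degrees, less where a joint would pass 70% of its speed; a pose out of reach is approached as far as the arm can. A call with a number of a shift or a turn outside -1 to 1 is refused whole. A call with a gripper value outside its range is refused whole. "jaw" is the opening, from -1 (shut) to 1 (fully open), set as the call begins (left out, the last holds). The fingers move at their own pace and stop on an object; "newtons" is the grip in N (left out, the last holds). Time passes only in rows, so rows that do not move let the fingers close. It gives the time, the measured TCP pose, the force and the opening at its end, in the units of the state.
- manip.get_state(): the state, without advancing time (a new reading comes with each control period).
- manip.get_image(name): name is "scene" or "side" or "wrist"; returns a dict with "frame" (480x640x3 uint8, red, green, blue), "fx", "fy", "cx", "cy" (pixels), "k1" (the pictures are not rectified: a ray, as slopes to the right and down, at radius r is drawn at 1 + k1 r^2 times it, then the intrinsics apply), "extrinsics" (4x4, takes a point from camera to world coordinates); the wrist camera has in their place "mount" (4x4, takes a point from camera to tool coordinates, whose origin is the TCP and whose axes are the tool frame's). Camera axes: x right, y up, looking along -z (the intrinsics and any distortion apply to the point x, -y, -z); pixel columns grow to the right and rows downward; lengths in m; the calibration is good to about 2 mm. A picture is of the moment at which its call begins: read the wrist's pose just before it. There is no depth.
- manip.sign_off(): hands the job in, once; it reports no verdict.
The state is a dict: "clock": time; "qpos": joint angles; "qd": joint speeds; "effort": joint torques, N m; "position": TCP position; "ee_rot": TCP orientation; "contact_force": force on the tool from outside, world axes, zero at the start; "moment": the same for the moment, N m; "width": finger opening in m.
Only numpy, scipy, OpenCV 4.12 (cv2) and the standard library are available. Lean on these libraries where they do the work, as an engineer would, in place of code of your own. Each camera call takes 0.05 s, during which the arm holds its last target. There are 200 camera calls.

### The job

Set the bench up for repeat cuts: slide the red length stop along the fence until its flag butts up against the cut end of the clamped sample batten. Then take the T-bolt from the wooden block, pass its T-head lengthways down through the stop's slot into the fence's T-slot, press it down against its spring, give it a full quarter turn so that the head lies square across beneath the lips, and let it go so that its spring clamps the stop in place. Leave everything else on the bench where it is.

Things in the scene. Friction and masses are not known exactly. Their poses are not given: they have to be found in the camera images.
- fence: Fixed crosscut fence: aluminium profile 45 mm wide, 45 high, 640 long. Origin: centre of its underside, on the bench. x points across it, away from the robot; y along it; z up. A T-slot runs along the middle of its top: mouth 11 mm wide between lips 5 mm thick (40 to 45 mm above the bench), below them a cavity 27 mm wide, 15 mm deep.
- batten_end (a point): Centre (10 mm high) of the cut end face of the pine batten, 40 wide x 20 high x 280 mm long, lying against the robot's side of the fence and fixed by a bar clamp that bridges the fence 160 mm from this end (clamp top 70 mm high). The batten runs from here to the fence's +y; the cut end faces -y. Same axes as the fence.
- stop_face (a point): Middle of the stop's contact face, 10 mm above the bench: the +y face of the dark steel flag (32 mm wide) that hangs from the stop on the robot's side of the fence, in line with the batten. Same axes as the stop, which match the fence's. Butted when this face touches the batten's end.
- stop_fin (a point): Grip point in the stop's upright fin, 12 mm thick along the fence, 36 wide across it, from the plate's top (22 mm below this point) to 10 mm above this point. The stop (red saddle, 55 mm across, 112 long, about 0.45 kg) slides freely along the fence with 1 mm side play. The fin stands 100 mm behind (-y of) the contact face, 68 mm behind the slot.
- stop_slot (a point): Centre of the bolt slot in the stop's 10 mm thick top plate, at the plate's top, 55 mm above the bench. The slot goes right through, 13 mm wide across the fence and 28 mm long along it, above the fence's T-slot; it lies 32 mm behind the contact face.
- tbolt_wing (a point): Grip point of the T-bolt, in its black wing handle: 46 mm long along x, 10 thick along y, from 14 mm below this point to 12 above, white line on top; z up along the shaft. A 16 mm boss has its top 20 mm below this point. 0.12 kg. It starts upright in a hole of the block, collar on the block, turned up to 0.8 rad from the block's x. In the stop this point is 97 mm above the bench unlocked, 94 locked.
- tbolt_head (a point): Middle of the bolt's steel T-head: 20 mm long along the same x as the wing, 7.5 wide, 6 high, its underside chamfered; 57 mm straight below tbolt_wing. Shaft above it 7 mm thick. To turn, its top must be below the lips: this point under 36.5 mm above the bench; the collar's end of travel stops it at 31.
- tbolt_collar (a joint): Travel of the brass collar (28 mm diameter, 5 mm thick) up the bolt's shaft against its spring: 0 at rest, when its underside is 42 mm below tbolt_wing; 0.009 m at most. Push needed: 3 N to start, then 1.5 N more per mm. Lands on the stop's plate; about 0.003 when the bolt is locked.
- rack: Beech block, 60 x 230 x 40 mm, fixed, origin at the centre of its underside, long axis y. Three vertical 24 mm holes along its middle, 75 mm apart, hold the T-bolt and two bench dogs, in any order.
- dog1: Steel bench dog in the block, 20 mm pin with a 27 mm head that stands 8 mm above the block. Leave it.
- dog2: Second bench dog, the same. Leave it.
- tin: Paint tin, 100 mm diameter, 118 mm high. Leave it.
- carton: Green screw carton, 75 x 150 x 70 mm. Leave it.
- drill: Cordless drill standing on its battery, 190 mm high. Leave it.
- tape: Yellow tape measure, 70 x 36 x 66 mm. Leave it.
- offcut: Pine offcut, 40 x 110 x 20 mm, behind the fence. Leave it.

How it is judged:
On the way, in this order (a step that is already met when the one before it is completed fails the run):
1. the stop's flag is up against the batten's end (within 2.5 mm) (y of stop_face in the frame of batten_end between -0.0025 and 0.0025 m), for 0.2 s.
2. the T-head is down in the slot, lengthways, with its collar on the stop's plate (z of tbolt_wing in the frame of fence below 0.0985 m and horizontal distance between tbolt_wing and stop_slot below 0.009 m and angle between the x axis of tbolt_wing and the y axis of fence, either way round below 0.35 rad), for 0.05 s.
At the end, for the whole second after the job is handed in: Stop level on the fence, its face within 2.5 mm of the batten's end. T-bolt upright (0.12 rad) in the stop's slot, head square across the fence's slot within 0.3 rad and drawn up under its lips: wing point 91 to 95.8 mm above the bench, collar pressed up 1.5 to 4.8 mm (all of step 1 and angle between stop_slot's own z axis and vertical below 0.04 rad and height (world z) of stop_slot below 0.057 m and horizontal distance between tbolt_wing and stop_slot below 0.012 m and angle between the x axis of tbolt_wing and the x axis of fence, either way round below 0.3 rad and angle between tbolt_wing's own z axis and vertical below 0.12 rad and z of tbolt_wing in the frame of fence between 0.091 and 0.0958 m and value of joint tbolt_collar between 0.0015 and 0.0048 m); the robot touches nothing.
It fails at once if a bench dog, the tin, the carton, the drill, the tape or the offcut is moved by more than 40 mm (distance of any of dog1, dog2, tin, carton, drill, tape, offcut from where it was at the start of the episode above 0.04 m).
It also fails if it takes over 64 s, if anything falls off the work surface, if the arm or the gripper's body presses on something with over 40 N, if the wrist force passes 120 N, or if a joint passes its speed limit or range.

## Working session

There is one attempt and no reset: what is moved stays moved. The work goes in short steps, Python scripts to look and compute and a tool call to move; the robot and the scene stay as the last step left them, time stands still between calls to the robot, and variables do not carry over. Pictures are saved under pics/ and viewed, about 8 in all and at most 12, crops included, and the job is handed in when it is done.

Besides the shell and the picture viewer there is one more tool, called as name(argument=value, ...) on one line, values as JSON. apply_moves: Moves the arm, as the interface text tells. Scaled input: -1 to 1 covers 0.03 m each way for a shift and 0.15 rad each way for a turn. Its arguments: {"type":"object","properties":{"commands":{"type":"array"},"jaw":{"type":"number"},"newtons":{"type":"number"}},"required":["commands"]}

```bash
ls; mkdir -p pics; cat > h.py <<'E'
import numpy as np, cv2
from rig import manip
from scipy.spatial.transform import Rotation as R
def T_tool(s):
    q=s["ee_rot"]; T=np.eye(4); T[:3,:3]=R.from_quat([q[1],q[2],q[3],q[0]]).as_matrix(); T[:3,3]=s["position"]; return T
def shot(name,fn=None):
    s=manip.get_state(); im=manip.get_image(name)
    im["E"]=np.array(im["extrinsics"]) if "extrinsics" in im else T_tool(s)@np.array(im["mount"])
    im["bgr"]=cv2.cvtColor(im["frame"],cv2.COLOR_RGB2BGR)
    if fn: cv2.imwrite("pics/"+fn,im["bgr"])
    return im
def rays(im,px):
    px=np.array(px,float).reshape(-1,1,2)
    K=np.array([[im["fx"],0,im["cx"]],[0,im["fy"],im["cy"]],[0,0,1]])
    # invert drawn = ray*(1+k1 r^2)
    u=cv2.undistortPoints(px,K,np.array([im["k1"],0,0,0.]),None,None,None) if False else cv2.undistortPointsIter(px,K,np.array([im["k1"],0,0,0.]),np.eye(3),np.eye(3),(3,50,1e-10))
    u=u.reshape(-1,2); d=np.c_[u[:,0],-u[:,1],-np.ones(len(u))]
    return im["E"][:3,3], d@im["E"][:3,:3].T
def onplane(im,px,z):
    o,d=rays(im,px); t=(z-o[2])/d[:,2]; return o+d*t[:,None]
def proj(im,P):
    P=np.atleast_2d(P); c=(P-im["E"][:3,3])@im["E"][:3,:3]
    u=np.c_[c[:,0]/-c[:,2],-c[:,1]/-c[:,2]]; u=u*(1+im["k1"]*(u**2).sum(1))[:,None]
    return u*[im["fx"],im["fy"]]+[im["cx"],im["cy"]]
E
python3 - <<'E'
from h import *
for n in("scene","side"):
    im=shot(n,n+"0.png"); print(n,im["fx"],im["k1"],im["E"][:3,3].round(3),(-im["E"][:3,2]).round(2))
im=shot("wrist","wrist0.png"); print(im["fx"],np.array(im["mount"]).round(3).tolist())
s=manip.get_state(); print({k:np.round(v,3).tolist() for k,v in s.items()}, manip.hold_point_z)
E
```

```text
pics
scene 537.4436053861625 -0.007888723675662996 [1.188 0.794 1.363] [-0.37 -0.48 -0.79]
side 550.040262723325 -0.16392240369221728 [-0.136  0.787  1.223] [ 0.45 -0.51 -0.73]
415.16112915385986 [[1.0, 0.001, -0.002, -0.001], [0.001, -0.96, -0.279, -0.071], [-0.002, 0.279, -0.96, -0.142], [0.0, 0.0, 0.0, 1.0]]
{'clock': 0.15, 'qpos': [-1.427, 0.276, 1.506, 0.0, 1.361, -0.121], 'qd': [0.0, -0.002, -0.005, -0.001, 0.0, -0.001], 'effort': [0.001, -41.715, -24.603, -0.0, 0.008, -0.0], 'position': [0.15, -0.555, 0.231], 'ee_rot': [-0.0, 0.794, -0.608, -0.0], 'contact_force': [-0.993, -0.07, 0.953], 'moment': [-0.005, 0.04, -0.025], 'width': 0.085} 0.0187
```

View pics/scene0.png

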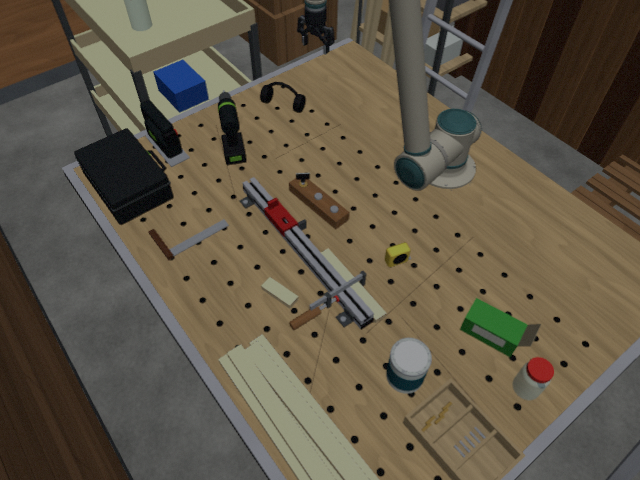

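View pics/side0.png

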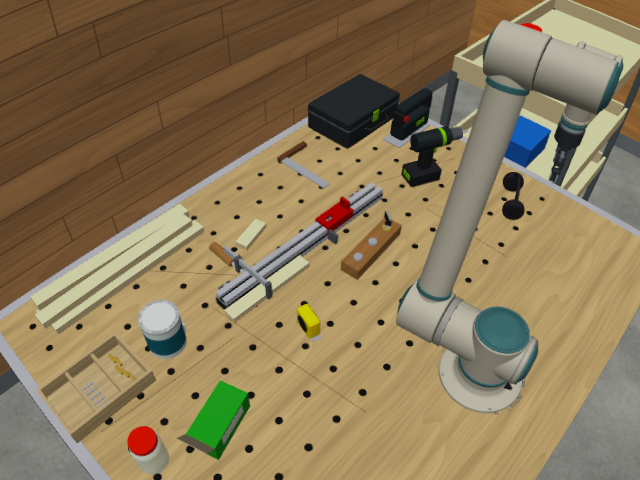

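The scene view shows the red stop near (280,215) on the fence, which runs from (250,183) to (365,318). The batten end is near (322,252), and the block is near (318,200) with the T-bolt at its far end (302,178). The side view shows the stop at (335,213) and the bolt at (388,218). Next I'll get a rough location and a zoomed crop.

```bash
python3 - <<'E'
from h import *
a=shot("scene"); b=shot("side")
print("fence ends scene z.045", onplane(a,[[250,182],[370,318]],.045).round(3).tolist())
print("fence ends side", onplane(b,[[379,188],[222,299]],.045).round(3).tolist())
for im,n in((a,"sc"),(b,"si")):
    hsv=cv2.cvtColor(im["bgr"],cv2.COLOR_BGR2HSV)
    m=((hsv[...,0]<8)|(hsv[...,0]>172))&(hsv[...,1]>180)&(hsv[...,2]>90)
    k,l,st,c=cv2.connectedComponentsWithStats(m.astype(np.uint8))
    for i in range(1,k):
        if st[i,4]>150: print(n,st[i],c[i],onplane(im,c[i],.055).round(3))
print("bolt", onplane(a,[303,177],.08).round(3),onplane(b,[388,216],.08).round(3))
print("rack top", onplane(a,[[303,179],[349,215],[333,225],[290,188]],.04).round(3).tolist())
c1=cv2.resize(a["bgr"][160:280,230:390],(800,600),interpolation=cv2.INTER_CUBIC)
cv2.imwrite("pics/c1.png",c1)
E
```

```text
fence ends scene z.045 [[0.609, -0.314, 0.045], [0.629, 0.316, 0.045]]
fence ends side [[0.594, -0.325, 0.045], [0.623, 0.309, 0.045]]
sc [265 201  32  30 386] [280.94818653 216.32124352] [[ 0.618 -0.123  0.055]]
sc [528 358  26  25 472] [540.4279661  369.16949153] [[0.384 0.699 0.055]]
si [316 197  37  33 529] [334.92438563 213.25330813] [[ 0.614 -0.133  0.055]]
si [127 426  30  30 681] [141.91776799 440.28193833] [[0.45  0.697 0.055]]
bolt [[ 0.475 -0.197  0.08 ]] [[ 0.476 -0.213  0.08 ]]
rack top [[0.458, -0.221, 0.04], [0.436, -0.005, 0.04], [0.502, -0.005, 0.04], [0.517, -0.215, 0.04]]
```

View pics/c1.png

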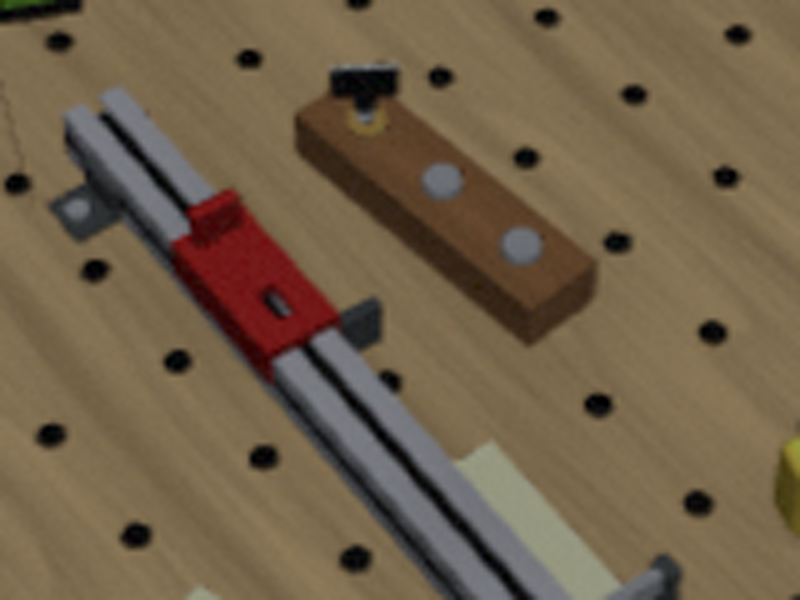

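The crop shows the stop's slot at crop (278,302), the fin on the -y side at (215,220), and the flag at (362,322). The batten end is at (470,455), and the bolt is at the -y end of the block with its wing at (365,80). I'll move above the stop for one close wrist look.

apply_moves(commands=[-0.5,-0.95,-0.1,0,0,0,-0.5,-0.95,-0.1,0,0,0,-0.5,-0.95,-0.1,0,0,0,-0.5,-0.95,-0.1,0,0,0,-0.5,-0.95,-0.1,0,0,0,-0.5,-0.95,-0.1,0,0,0,-0.5,-0.95,-0.1,0,0,0,-0.5,-0.95,-0.1,0,0,0,-0.5,-0.95,-0.1,0,0,0,-0.5,-0.95,-0.1,0,0,0,-0.5,-0.95,-0.1,0,0,0,-0.5,-0.95,-0.1,0,0,0,-0.5,-0.95,-0.1,0,0,0,-0.5,-0.95,-0.1,0,0,0,-0.5,-0.95,-0.1,0,0,0,-0.5,-0.95,-0.1,0,0,0,-0.5,-0.95,-0.1,0,0,0,-0.5,-0.95,-0.1,0,0,1,-0.5,-0.95,-0.1,0,0,1,0,0,0,0,0,0])

```text
clock: 2.25
position: [0.6045, -0.1395, 0.2879]
ee_rot: [0.001, -0.695, 0.719, -0.0]
contact_force: [0.2, -0.2, 0.1]
width: 0.0853
```

```bash
python3 - <<'E'
from h import *
im=shot("wrist","w1.png"); s=manip.get_state()
print(s["clock"],s["position"],T_tool(s)[:2,0],s["qd"])
E
```

```text
2.3 [ 0.60267127 -0.14078195  0.28768397] [-0.03178578 -0.99949469] [-0.03348276 -0.02031279  0.0355799  -0.02462181  0.01147636 -0.02747468]
```

View pics/w1.png

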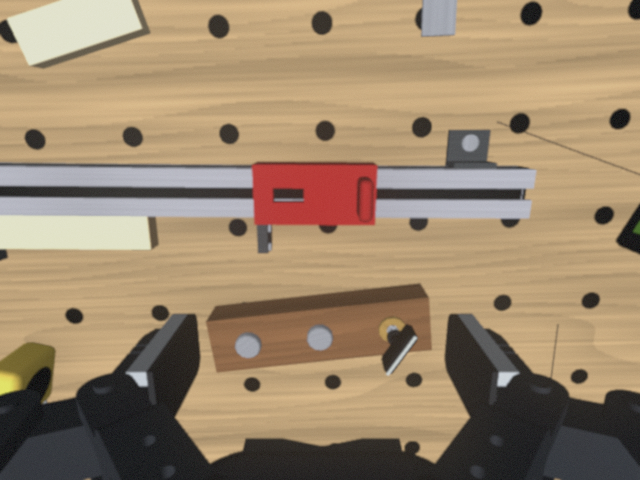

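The wrist view shows the stop from (253,163) to (376,223), with the slot at (289,195) and the fin at (366,200). The flag's +y edge is at about x=257, and the batten's end face is at x=151 (y 217–249). The wing's white line runs from (387,372) to (416,336), and the fence spans y 167–216.

```bash
python3 - <<'E'
from h import *
im=shot("wrist"); s=manip.get_state(); print(s["position"],s["ee_rot"])
g=im["bgr"].astype(int); hsv=cv2.cvtColor(im["bgr"],cv2.COLOR_BGR2HSV)
# fence outer edge lines: T slot dark rows at several columns
V=hsv[...,2]
up=[];lo=[]
for c in list(range(10,240,20))+list(range(385,500,10)):
    col=V[175:215,c]; d=np.where(col<90)[0]
    if len(d): up.append([c,175+d[0]-.5]); lo.append([c,175+d[-1]+.5])
pu=onplane(im,up,.045); pl=onplane(im,lo,.045)
for p in(pu,pl):
    f=np.polyfit(p[:,1],p[:,0],1); print("slot edge x=a*y+b",f.round(4),np.std(p[:,0]-np.polyval(f,p[:,1])).round(4))
m=((hsv[...,0]<8)|(hsv[...,0]>172))&(hsv[...,1]>150)
k,l,st,c=cv2.connectedComponentsWithStats(m.astype(np.uint8))
i=1+np.argmax(st[1:,4]); print("red",st[i])
print("stop y front/back at plate", onplane(im,[[st[i,0],195],[st[i,0]+st[i,2],195]],.055).round(4).tolist())
print("slot",onplane(im,[[274,195],[303,195]],.055).round(4).tolist())
print("fin top",onplane(im,[[359,200],[374,200]],.087).round(4).tolist(), onplane(im,[[366,178],[366,222]],.087).round(4).tolist())
print("batten end top",onplane(im,[[151,218],[151,248]],.02).round(4).tolist())
row=im["bgr"][232:236,140:165].mean(0).round().astype(int).tolist(); print("batten row",list(zip(range(140,165),[r[0] for r in row])))
print("flag", [ (x,int(V[236,x])) for x in range(250,280)], onplane(im,[[257,232],[257,250]],.02).round(4).tolist())
# wing white line
w=(V>170)&(hsv[...,1]<50); w[:325]=0; w[385:]=0; w[:,:370]=0; w[:,430:]=0
pts=np.argwhere(w)[:,::-1].astype(np.float32); r=cv2.minAreaRect(pts); print(len(pts),r)
bx=cv2.boxPoints(r); q=onplane(im,bx,.040+.042+.012); print(q.round(4).tolist(),q.mean(0))
# collar / brass
br=(hsv[...,0]>15)&(hsv[...,0]<32)&(hsv[...,1]>110); br[:315]=0; br[345:]=0; br[:,:375]=0; br[:,410:]=0
p=np.argwhere(br)[:,::-1]; print("brass",len(p),p.min(0),p.max(0),onplane(im,[[392,330]],.045))
print("rack top corners",onplane(im,[[208,320],[428,296],[431,349],[217,371]],.04).round(3).tolist())
E
```

```text
[ 0.6015829  -0.14158077  0.28773652] [-5.67894813e-04 -6.95499616e-01  7.18526149e-01  3.66711327e-04]
slot edge x=a*y+b [0.0389 0.6247] 0.0002
slot edge x=a*y+b [0.0396 0.6159] 0.0003
red [ 251  161  124   63 6989]
stop y front/back at plate [[0.6145, -0.0764, 0.055], [0.6108, -0.1888, 0.055]]
slot [[0.6139, -0.0972, 0.055], [0.613, -0.1235, 0.055]]
fin top [[0.6125, -0.1715, 0.087], [0.6121, -0.184, 0.087]] [[0.6305, -0.1774, 0.087], [0.5935, -0.1773, 0.087]]
batten end top [[0.589, 0.0316, 0.02], [0.5577, 0.0362, 0.02]]
batten row [(140, 200), (141, 199), (142, 198), (143, 200), (144, 199), (145, 196), (146, 178), (147, 136), (148, 88), (149, 65), (150, 61), (151, 61), (152, 62), (153, 61), (154, 69), (155, 86), (156, 109), (157, 121), (158, 121), (159, 122), (160, 122), (161, 122), (162, 123), (163, 122), (164, 121)]
flag [(250, 190), (251, 191), (252, 189), (253, 187), (254, 172), (255, 140), (256, 103), (257, 88), (258, 84), (259, 87), (260, 90), (261, 89), (262, 87), (263, 90), (264, 84), (265, 76), (266, 65), (267, 59), (268, 65), (269, 98), (270, 146), (271, 179), (272, 191), (273, 190), (274, 190), (275, 191), (276, 193), (277, 192), (278, 194), (279, 191)] [[0.571, -0.0733, 0.02], [0.552, -0.0718, 0.02]]
134 ((398.9812927246094, 353.8646545410156), (3.1883678436279297, 47.00428009033203), 37.146690368652344)
[[0.4534, -0.1921, 0.094], [0.4908, -0.2172, 0.094], [0.4888, -0.2196, 0.094], [0.4513, -0.1945, 0.094]] [ 0.47105046 -0.20585397  0.094     ]
brass 307 [376 315] [403 339] [[ 0.4694186  -0.20776817  0.045     ]]
rack top corners [[0.485, -0.019, 0.04], [0.504, -0.244, 0.04], [0.443, -0.25, 0.04], [0.425, -0.023, 0.04]]
```

Measurements: the fence axis is x = 0.0393y + 0.620. The stop face is at y ≈ -0.078 and the batten end at y ≈ +0.037, so the slide is about 115 mm. The fin is at (0.613,-0.178), and the bolt is at about (0.470,-0.206). Next I'll descend on the fin and grip it.

apply_moves(commands=[0.15,-0.05,0.95,0,0,0.05,0.15,-0.05,0.95,0,0,0,0.15,-0.05,0.95,0,0,0,0.15,-0.05,0.95,0,0,0,0.15,-0.05,0.95,0,0,0,0.15,-0.05,0.95,0,0,0,0.15,-0.05,0.95,0,0,0,0.15,-0.05,0.95,0,0,0,0,0,0,0,0,0,0,0,0,0,0,0,0,0,0,0,0,0])

```text
clock: 3.45
position: [0.6128, -0.1791, 0.0622]
ee_rot: [0.001, -0.692, 0.722, -0.001]
contact_force: [-0.2, 1.2, 0.5]
width: 0.0854
```

apply_moves(commands=[0,0,0,0,0,0,0,0,0,0,0,0,0,0,0,0,0,0,0,0,0,0,0,0,0,0,0,0,0,0,0,0,0,0,0,0,0,0,0,0,0,0,0,0,0,0,0,0], jaw=-1, newtons=50)

```text
clock: 4.25
position: [0.6122, -0.1779, 0.0607]
ee_rot: [0.0, -0.692, 0.722, 0.0]
contact_force: [0.2, 3.5, 4.4]
width: 0.0106
```

apply_moves(commands=[-0.3,0,0,0,0,0,-0.5,0,0,0,0,0,-0.5,0,0,0,0,0,-0.5,0,0,0,0,0,-0.5,0,0,0,0,0,-0.5,0,0,0,0,0,-0.3,0,0,0,0,0,-0.2,0,0,0,0,0,0,0,0,0,0,0,0,0,0,0,0,0])

```text
clock: 5.25
position: [0.6166, -0.0795, 0.0607]
ee_rot: [0.0, -0.692, 0.722, -0.0]
contact_force: [-0.5, -2.5, 5.8]
width: 0.0111
```

```bash
python3 - <<'E'
from h import *
im=shot("wrist","w2.png"); s=manip.get_state()
print(s["clock"],s["position"],s["contact_force"],s["width"])
E
```

```text
5.3 [ 0.61660424 -0.07950418  0.06065035] [-0.11699923 -0.24627259  5.57171301] 0.011317722850166108
```

View pics/w2.png

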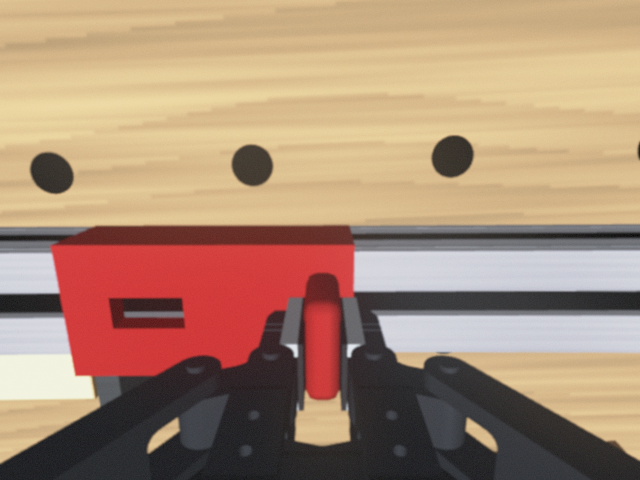

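The flag (about x=98, y=385) has nearly reached the batten end (x=93). I'll compute the remaining gap.

```bash
python3 - <<'E'
from h import *
im=shot("wrist"); V=im["bgr"][...,0].astype(int)
print([(x,V[390,x]) for x in range(84,125)])
for x in (90,93,97): print(x,onplane(im,[[x,390]],.02).round(4))
for z in (.0,.02,.03,.04): print(z,onplane(im,[[99,390],[119,390]],z).round(4).tolist())
E
```

```text
[(84, np.int64(224)), (85, np.int64(224)), (86, np.int64(225)), (87, np.int64(225)), (88, np.int64(224)), (89, np.int64(224)), (90, np.int64(223)), (91, np.int64(216)), (92, np.int64(188)), (93, np.int64(147)), (94, np.int64(98)), (95, np.int64(68)), (96, np.int64(67)), (97, np.int64(81)), (98, np.int64(93)), (99, np.int64(98)), (100, np.int64(99)), (101, np.int64(96)), (102, np.int64(98)), (103, np.int64(100)), (104, np.int64(99)), (105, np.int64(99)), (106, np.int64(100)), (107, np.int64(95)), (108, np.int64(99)), (109, np.int64(98)), (110, np.int64(96)), (111, np.int64(97)), (112, np.int64(97)), (113, np.int64(98)), (114, np.int64(99)), (115, np.int64(101)), (116, np.int64(101)), (117, np.int64(98)), (118, np.int64(100)), (119, np.int64(93)), (120, np.int64(83)), (121, np.int64(60)), (122, np.int64(51)), (123, np.int64(52)), (124, np.int64(45))]
90 [[0.5643 0.0401 0.02  ]]
93 [[0.5642 0.0386 0.02  ]]
97 [[0.5641 0.0366 0.02  ]]
0.0 [[0.5505, 0.0485, 0.0], [0.5499, 0.0375, 0.0]]
0.02 [[0.564, 0.0356, 0.02], [0.5635, 0.0258, 0.02]]
0.03 [[0.5708, 0.0292, 0.03], [0.5703, 0.0199, 0.03]]
0.04 [[0.5775, 0.0228, 0.04], [0.577, 0.014, 0.04]]
```

About 17 mm remains. I'll move 12 mm and then creep.

apply_moves(commands=[-0.2,0,0,0,0,0,-0.2,0,0,0,0,0,-0.05,0,0,0,0,0,-0.03,0,0,0,0,0,0,0,0,0,0,0])

```text
clock: 5.85
position: [0.6171, -0.067, 0.0607]
ee_rot: [-0.001, -0.692, 0.722, -0.001]
contact_force: [-1.1, -5.3, 5.6]
width: 0.0114
```

apply_moves(commands=[-0.03,0,0,0,0,0,-0.03,0,0,0,0,0,0,0,0,0,0,0])

```text
clock: 6.15
position: [0.6171, -0.0655, 0.0606]
ee_rot: [-0.001, -0.692, 0.722, -0.001]
contact_force: [-0.9, -6.8, 4.8]
width: 0.011
```

apply_moves(commands=[-0.05,0,0,0,0,0,-0.05,0,0,0,0,0,0,0,0,0,0,0,0,0,0,0,0,0])

```text
clock: 6.55
position: [0.6175, -0.0634, 0.0608]
ee_rot: [-0.001, -0.692, 0.722, -0.002]
contact_force: [-0.2, -9.0, 5.5]
width: 0.0112
```

```bash
python3 - <<'E'
from h import *
im=shot("wrist"); s=manip.get_state(); V=im["bgr"][...,0].astype(int)
print(s["position"],s["contact_force"],s["width"])
print([int(V[388,x]) for x in range(70,120)])
cv2.imwrite("pics/w3.png",cv2.resize(im["bgr"][220:420,30:230],(600,600)))
E
```

```text
[ 0.61753418 -0.06340748  0.06077308] [-0.90317537 -7.80850049  4.22604502] 0.011231038473886122
[224, 224, 224, 224, 223, 224, 224, 224, 224, 224, 223, 223, 223, 223, 223, 225, 225, 224, 224, 224, 223, 224, 224, 224, 224, 223, 204, 152, 108, 94, 97, 97, 98, 97, 96, 98, 97, 97, 98, 98, 96, 97, 99, 98, 97, 99, 95, 98, 95, 83]
```

View pics/w3.png

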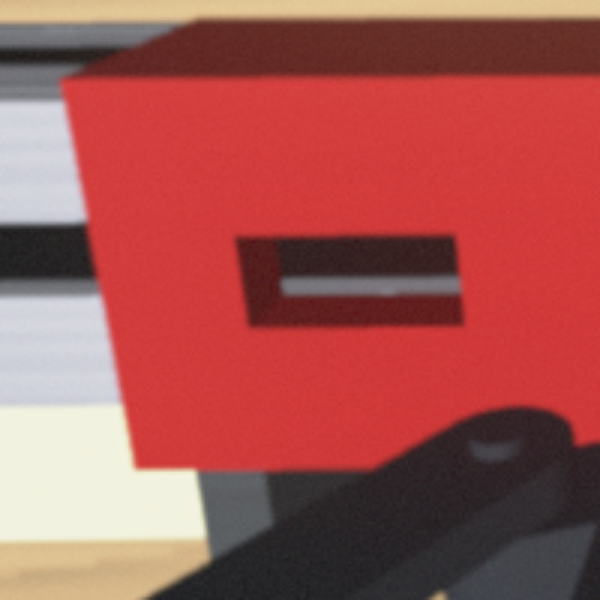

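The stop still moves with the tool, and the force is only friction-sized, so I'll keep creeping until there is a clear contact.

apply_moves(commands=[-0.05,0,0,0,0,0,-0.05,0,0,0,0,0,0,0,0,0,0,0,0,0,0,0,0,0])

```text
clock: 7.0
position: [0.6176, -0.0632, 0.0612]
ee_rot: [-0.003, -0.693, 0.721, -0.004]
contact_force: [-2.8, -14.6, 6.2]
width: 0.0109
```

apply_moves(commands=[-0.05,0,0,0,0,0,-0.05,0,0,0,0,0,0,0,0,0,0,0,0,0,0,0,0,0])

```text
clock: 7.4
position: [0.6176, -0.0629, 0.0616]
ee_rot: [-0.005, -0.693, 0.721, -0.005]
contact_force: [-3.8, -22.0, 7.8]
width: 0.0113
```

Contact is now firm: 22 N with almost no motion. I'll ease off the push, release and rise.

apply_moves(commands=[0.1,0,0,0,0,0,0.1,0,0,0,0,0,0,0,0,0,0,0])

```text
clock: 7.7
position: [0.6175, -0.0635, 0.0607]
ee_rot: [-0.001, -0.692, 0.722, -0.002]
contact_force: [0.0, -8.4, 4.3]
width: 0.0109
```

apply_moves(commands=[0,0,0,0,0,0,0,0,0,0,0,0,0,0,0,0,0,0,0,0,0,0,0,0,0,0,0,0,0,0], jaw=1)

```text
clock: 8.2
position: [0.6169, -0.0599, 0.06]
ee_rot: [-0.0, -0.692, 0.722, 0.0]
contact_force: [-0.2, 0.2, 0.6]
width: 0.0821
```

apply_moves(commands=[0,0,-0.8,0,0,0,0,0,-1,0,0,0,0,0,-1,0,0,0,0,0,-1,0,0,0,0,0,-1,0,0,0,0.84,0.78,0,0,0,0,0.84,0.78,0,0,0,0,0.84,0.78,0,0,0,0,0.84,0.78,0,0,0,0,0.84,0.78,0,0,0,0,0.84,0.78,0,0,0,0,0,0,0,0,0,0.92,0,0,0,0,0,0.92,0,0,0,0,0,0.92,0,0,0,0,0,0.9,0,0,0,0,0,0,0,0,0,0,0,0])

```text
clock: 9.9
position: [0.4703, -0.2053, 0.2043]
ee_rot: [0.0, -0.472, 0.882, 0.0]
contact_force: [-0.7, 0.3, -0.4]
width: 0.0854
```

```bash
python3 - <<'E'
from h import *
im=shot("wrist","w4.png"); s=manip.get_state(); T=T_tool(s); print(s["clock"],s["position"],T[:2,0],np.arctan2(T[1,0],T[0,0]),s["qpos"])
hsv=cv2.cvtColor(im["bgr"],cv2.COLOR_BGR2HSV)
c0=proj(im,[[.470,-.206,.094]])[0]; print(c0)
V=hsv[...,2]; w=((V>170)&(hsv[...,1]<60)).astype(np.uint8)
k,l,st,c=cv2.connectedComponentsWithStats(w)
for i in range(1,k):
    if st[i,4]>60 and np.hypot(*(c[i]-c0))<120:
        r=cv2.minAreaRect(np.argwhere(l==i)[:,::-1].astype(np.float32)); q=onplane(im,cv2.boxPoints(r),.094)
        e=[(q[a]+q[(a+1)%4])/2 for a in range(4)]; d=e[0]-e[2] if np.linalg.norm(e[0]-e[2])>np.linalg.norm(e[1]-e[3]) else e[1]-e[3]
        print(st[i],r,q.mean(0).round(4),np.linalg.norm(d).round(4),np.arctan2(d[1],d[0]))
E
```

```text
9.95 [ 0.47035948 -0.20528419  0.2042824 ] [-0.55569364 -0.83138714] -2.159993378827019 [-5.47166145e-01  2.00563293e-01  1.67791814e+00  1.09560638e-06
  1.26308430e+00  1.61282690e+00]
[324.37316514 241.39006354]
[321 204   6  71 224] ((323.5, 239.0), (5.0, 70.0), 0.0) [ 0.4711 -0.2061  0.094 ] 0.0457 -0.5887363538920847
```

View pics/w4.png

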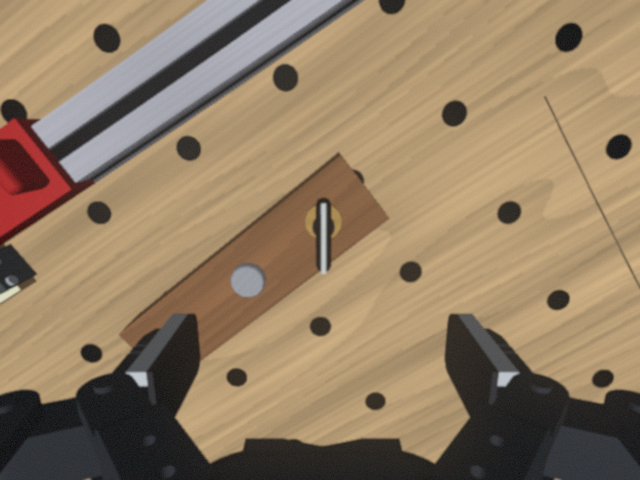

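The wing's white line runs vertically from (323,204) to (323,275) in the wrist view, square between the jaws. I'll descend and grip it.

apply_moves(commands=[0,-0.04,0.8,0,0,0,0,0,1,0,0,0,0,0,1,0,0,0,0,0,1,0,0,0,0,0,0.6,0,0,0,0,0,0.22,0,0,0,0,0,0,0,0,0,0,0,0,0,0,0])

```text
clock: 10.75
position: [0.4721, -0.2065, 0.0665]
ee_rot: [0.0, -0.47, 0.882, -0.001]
contact_force: [0.6, 0.3, -0.0]
width: 0.0851
```

apply_moves(commands=[0,0,0,0,0,0,0,0,0,0,0,0,0,0,0,0,0,0,0,0,0,0,0,0,0,0,0,0,0,0,0,0,0,0,0,0,0,0,0,0,0,0,0,0,0,0,0,0], jaw=-1, newtons=70)

```text
clock: 11.55
position: [0.4714, -0.2061, 0.0659]
ee_rot: [0.0, -0.47, 0.883, -0.0]
contact_force: [-0.5, 0.4, 2.6]
width: 0.0086
```

Gripped. I'll lift, carry it over the slot and rotate it lengthways.

apply_moves(commands=[0,0,-0.3,0,0,0,0,0,-0.8,0,0,0,0,0,-1,0,0,0,0,0,-1,0,0,0,0,0,-1,0,0,0,0,0,-0.4,0,0,0,-0.4,-0.02,0,0,0,0,-0.95,-0.02,0,0,0,0,-0.95,-0.02,0,0,0,0,-0.95,-0.02,0,0,0,0,-0.95,-0.02,0,0,0,0,-0.95,-0.02,0,0,0,0,-0.95,-0.02,0,0,0,0,-0.95,-0.02,0,0,0,0,-0.95,-0.02,0,0,0,0,-0.6,-0.02,0,0,0,0])

```text
clock: 13.15
position: [0.6203, 0.0074, 0.1982]
ee_rot: [-0.001, -0.471, 0.882, 0.001]
contact_force: [0.8, -1.5, -1.3]
width: 0.009
```

apply_moves(commands=[0,0,0,0,0,-0.94,0,0,0,0,0,-0.94,0,0,0,0,0,-0.94,0,0,0,0,0,-0.94,0,0,0,0,0,-0.94,0,0,0,0,0,-0.94,0,0,0,0,0,-0.94,0,0,0,0,0,-0.94,0,0,0,0,0,-0.94,0,0,0,0,0,-0.94,0,0,0,0,0,-0.94,0,0,0,0,0,-0.94,0,0,0,0,0,-0.94,0,0,0,0,0,-0.94,0,0,0,0,0,-1,0,0,0,0,0,0,0,0,0,0,0,0])

```text
clock: 14.85
position: [0.6197, 0.0049, 0.1996]
ee_rot: [-0.0, 1.0, -0.021, -0.001]
contact_force: [0.3, 0.3, -1.6]
width: 0.0088
```

```bash
python3 - <<'E'
from h import *
im=shot("wrist","w5.png"); s=manip.get_state(); T=T_tool(s); print(s["clock"],s["position"],np.arctan2(T[1,0],T[0,0]),s["width"],s["contact_force"])
print("slot pred px",proj(im,[[.6202,.0045,.055]]),"head pred", proj(im,[T[:3,3]+T[:3,2]*(.057-.016)]))
E
```

```text
14.9 [0.61984666 0.00484754 0.19986746] -0.04110094668204354 0.008352806157250885 [-0.2177514   0.09511912 -1.28775916]
slot pred px [[322.61428327 229.32887308]] head pred [[321.66369395 282.46878851]]
```

View pics/w5.png

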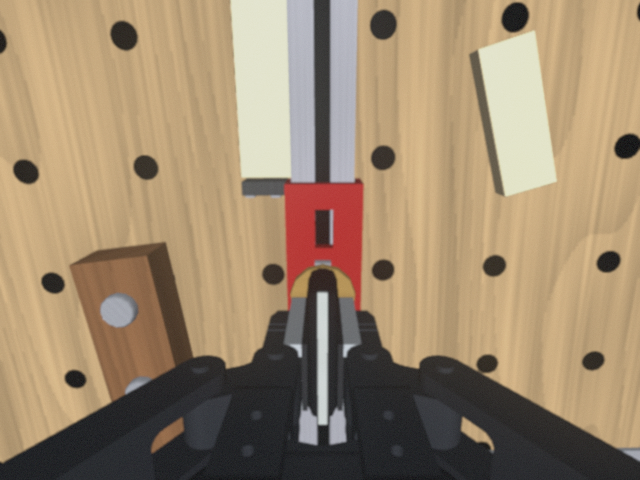

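The wrist view shows the slot at (325,228), spanning roughly x 316–334 and y 209–247, with the T-head tip at (322,262). The flag's face is flush with the batten end at y≈180. I'll measure the slot and the T-slot mouth numerically.

```bash
python3 - <<'E'
from h import *
im=shot("wrist"); s=manip.get_state(); T=T_tool(s); print(s["position"])
hsv=cv2.cvtColor(im["bgr"],cv2.COLOR_BGR2HSV); V=hsv[...,2]; b=im["bgr"][...,2].astype(int)
for r in (218,228,238): print(r,b[r,310:340].tolist())
print("col324",b[203:252,321].tolist())
up=[]
for r in range(10,170,10):
    d=np.where(V[r,300:345]<90)[0]+300; up.append([(d[0]+d[-1])/2,r])
p=onplane(im,up,.045); f=np.polyfit(p[:,1],p[:,0],1); print("mouth x=",f,"at slot",np.polyval(f,.0045))
for a,z in (((315.5,228),.055),((334.5,228),.055),((325,208.5),.055),((325,247.5),.055)): print(onplane(im,[a],z).round(4))
hd=proj(im,[T[:3,3]+T[:3,2]*(.038)+T[:3,1]*k for k in(-.01,.01)]); print("head bottom ends pred",hd)
print("bottom head row",b[262,308:338].tolist(),b[265,308:338].tolist())
E
```

```text
[0.619954   0.00478759 0.20005335]
218 [183, 185, 182, 175, 153, 103, 65, 52, 57, 58, 55, 57, 56, 59, 55, 59, 55, 56, 75, 112, 152, 173, 167, 167, 177, 183, 182, 184, 183, 180]
228 [184, 181, 186, 176, 147, 100, 66, 57, 58, 60, 56, 56, 58, 56, 56, 58, 57, 58, 75, 112, 153, 175, 174, 172, 178, 183, 181, 184, 183, 184]
238 [183, 183, 182, 175, 149, 108, 69, 54, 57, 57, 55, 54, 54, 54, 56, 56, 57, 55, 74, 111, 153, 176, 174, 172, 178, 182, 184, 184, 181, 184]
col324 [182, 184, 185, 182, 183, 177, 149, 102, 65, 58, 57, 58, 57, 56, 57, 57, 54, 57, 56, 55, 60, 56, 56, 56, 58, 56, 57, 55, 56, 53, 55, 59, 53, 56, 51, 54, 57, 58, 54, 55, 72, 88, 97, 113, 141, 165, 181, 182, 182]
mouth x= [0.03803507 0.61987314] at slot 0.6200443018659445
[[0.6154 0.0056 0.055 ]]
[[0.6289 0.005  0.055 ]]
[[0.6227 0.0194 0.055 ]]
[[ 0.6215 -0.0092  0.055 ]]
head bottom ends pred [[321.57054538 264.39303759]
 [321.64295787 304.64481337]]
bottom head row [183, 181, 180, 184, 181, 178, 166, 150, 139, 135, 133, 133, 127, 129, 129, 128, 127, 133, 130, 131, 128, 135, 148, 164, 179, 183, 181, 184, 181, 183] [178, 179, 176, 175, 169, 164, 156, 149, 145, 140, 135, 131, 128, 129, 131, 129, 129, 131, 131, 134, 138, 144, 149, 158, 166, 168, 176, 176, 179, 181]
```

The slot/mouth overlap is centred at x ≈ 0.6206, so I'll shift +0.6 mm. Then I'll descend quickly to just above the plate and slowly after that.

apply_moves(commands=[0.02,0,0.6,0,0,0,0,0,0.9,0,0,0,0,0,0.9,0,0,0,0,0,0.6,0,0,0,0,0,0.2,0,0,0,0,0,0,0,0,0,0,0,0,0,0,0])

```text
clock: 15.65
position: [0.6217, 0.0046, 0.1056]
ee_rot: [0.0, 1.0, -0.019, 0.001]
contact_force: [-0.8, 0.1, -1.5]
width: 0.0089
```

apply_moves(commands=[0,0,0.1,0,0,0,0,0,0.1,0,0,0,0,0,0.1,0,0,0,0,0,0.1,0,0,0,0,0,0,0,0,0,0,0,0,0,0,0])

```text
clock: 16.25
position: [0.6208, 0.0047, 0.0925]
ee_rot: [0.0, 1.0, -0.019, -0.0]
contact_force: [0.4, -0.7, -1.2]
width: 0.0088
```

apply_moves(commands=[0,0,0.1,0,0,0,0,0,0.1,0,0,0,0,0,0.1,0,0,0,0,0,0,0,0,0,0,0,0,0,0,0])

```text
clock: 16.75
position: [0.6208, 0.0047, 0.0835]
ee_rot: [0.0, 1.0, -0.019, -0.0]
contact_force: [-0.1, -0.7, -1.5]
width: 0.0087
```

apply_moves(commands=[0,0,0.06,0,0,0,0,0,0.05,0,0,0,0,0,0,0,0,0,0,0,0,0,0,0])

```text
clock: 17.15
position: [0.621, 0.0046, 0.0809]
ee_rot: [0.0, 1.0, -0.019, 0.0]
contact_force: [-1.0, 0.1, 2.2]
width: 0.0091
```

Collar contact comes at TCP 0.081, as predicted, so step 2 is met. Now I'll press down about 6–7 mm.

apply_moves(commands=[0,0,0.08,0,0,0,0,0,0.08,0,0,0,0,0,0.08,0,0,0,0,0,0,0,0,0,0,0,0,0,0,0])

```text
clock: 17.65
position: [0.6211, 0.0046, 0.0749]
ee_rot: [0.0, 1.0, -0.019, 0.001]
contact_force: [-3.0, 0.1, 10.7]
width: 0.0088
```

apply_moves(commands=[0,0,0.04,0,0,0,0,0,0,0,0,0.9,0,0,0,0,0,0.96,0,0,0,0,0,0.96,0,0,0,0,0,0.96,0,0,0,0,0,0.96,0,0,0,0,0,0.96,0,0,0,0,0,0.96,0,0,0,0,0,0.96,0,0,0,0,0,0.96,0,0,0,0,0,0.96,0,0,0,0,0,0.96,0,0,0,0,0,0,0,0,0,0,0,0])

```text
clock: 19.05
position: [0.6218, 0.0052, 0.0742]
ee_rot: [0.001, -0.692, 0.722, -0.001]
contact_force: [-3.1, 0.5, 12.1]
width: 0.0087
```

```bash
python3 - <<'E'
from h import *
im=shot("wrist","w6.png"); s=manip.get_state(); T=T_tool(s); print(s["clock"],s["position"],np.arctan2(T[1,0],T[0,0]),s["width"],s["contact_force"],s["moment"])
E
```

```text
19.1 [0.62182876 0.00522717 0.07419535] -1.6139807914032829 0.009020967724805318 [-2.67235654  1.39714943 12.08372997] [ 0.25178777  0.41378741 -0.09400155]
```

View pics/w6.png

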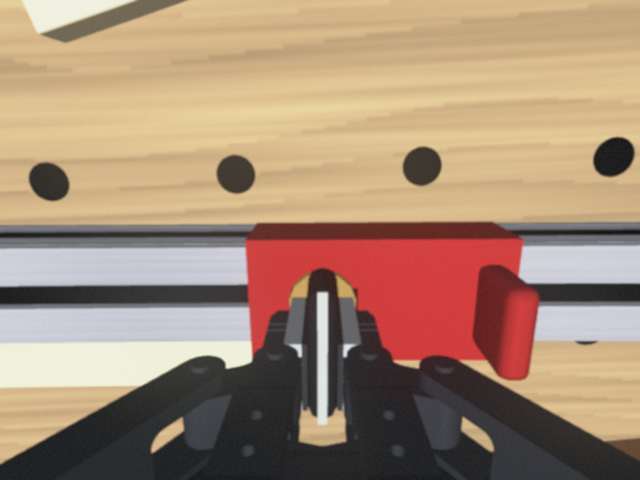

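The wing lies square across the fence, with the white line running (322,292)–(322,425). I'll ease up until the lips take the spring load, then open part-way so the fingers stay clear of the fin.

apply_moves(commands=[0,0,-0.05,0,0,0,0,0,-0.05,0,0,0,0,0,-0.03,0,0,0,0,0,0,0,0,0,0,0,0,0,0,0])

```text
clock: 19.6
position: [0.6218, 0.0052, 0.0773]
ee_rot: [0.001, -0.692, 0.722, -0.001]
contact_force: [0.6, 1.1, 8.2]
width: 0.0089
```

apply_moves(commands=[0,0,0,0,0,0,0,0,0,0,0,0,0,0,0,0,0,0,0,0,0,0,0,0,0,0,0,0,0,0,0,0,0,0,0,0], jaw=-0.3)

```text
clock: 20.2
position: [0.6208, 0.0046, 0.0757]
ee_rot: [-0.0, -0.692, 0.722, 0.0]
contact_force: [0.4, 0.4, -0.1]
width: 0.0299
```

apply_moves(commands=[0,0,-0.3,0,0,0,0,0,-0.7,0,0,0,0,0,-1,0,0,0,0,0,-1,0,0,0,0,0,-1,0,0,0,0,0,-1,0,0,0,0,0,-0.5,0,0,0,0,0,0,0,0,0,0,0,0,0,0,0])

```text
clock: 21.1
position: [0.6206, 0.0047, 0.241]
ee_rot: [0.0, -0.692, 0.722, -0.0]
contact_force: [0.8, 1.0, -0.1]
width: 0.0297
```

```bash
python3 - <<'E'
from h import *
im=shot("wrist","w7.png"); s=manip.get_state(); T=T_tool(s); print(s["clock"],s["position"],s["contact_force"])
hsv=cv2.cvtColor(im["bgr"],cv2.COLOR_BGR2HSV); V=hsv[...,2]; w=((V>170)&(hsv[...,1]<60)).astype(np.uint8)
c0=proj(im,[[.621,.005,.106]])[0]; k,l,st,c=cv2.connectedComponentsWithStats(w)
for i in range(1,k):
    if st[i,4]>60 and np.hypot(*(c[i]-c0))<60:
        r=cv2.minAreaRect(np.argwhere(l==i)[:,::-1].astype(np.float32)); b=cv2.boxPoints(r)
        for z in(.106,.109):
            q=onplane(im,b,z); e=[(q[a]+q[(a+1)%4])/2 for a in range(4)]; d=max((e[0]-e[2],e[1]-e[3]),key=np.linalg.norm)
            print(z,q.mean(0).round(4),np.linalg.norm(d).round(4),np.arctan2(d[1],d[0]).round(3))
a=shot("scene"); cv2.imwrite("pics/s7.png",cv2.resize(a["bgr"][160:280,230:390],(800,600),interpolation=cv2.INTER_CUBIC))
E
```

```text
21.15 [0.62010987 0.004746   0.23999805] [ 0.88206692 -0.71677941 -0.15080735]
0.106 [0.6218 0.0055 0.106 ] 0.0453 -0.044
0.109 [0.6225 0.0055 0.109 ] 0.0448 -0.044
```

View pics/w7.png

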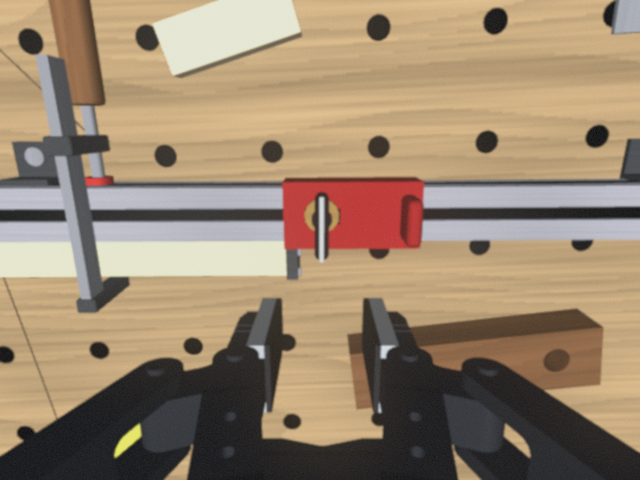

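```bash
python3 - <<'E'
from h import *
im=shot("wrist"); b=im["bgr"].astype(int)
for r in (255,262,270): print(r,[(x,b[r,x].tolist()) for x in range(280,304,1)][::1])
print(onplane(im,[[287,262]],.02), onplane(im,[[284,215],[423,215]],.055).round(4).tolist())
E
```

```text
255 [(280, [205, 230, 229]), (281, [206, 230, 230]), (282, [205, 230, 229]), (283, [205, 229, 229]), (284, [198, 226, 224]), (285, [171, 199, 198]), (286, [131, 145, 144]), (287, [102, 106, 105]), (288, [93, 95, 95]), (289, [93, 92, 93]), (290, [94, 94, 95]), (291, [92, 91, 92]), (292, [91, 91, 92]), (293, [95, 94, 95]), (294, [94, 92, 94]), (295, [95, 93, 96]), (296, [89, 90, 92]), (297, [91, 91, 92]), (298, [94, 94, 98]), (299, [107, 114, 122]), (300, [118, 138, 154]), (301, [121, 153, 176]), (302, [121, 160, 186]), (303, [122, 161, 188])]
262 [(280, [204, 229, 228]), (281, [203, 228, 228]), (282, [206, 230, 230]), (283, [205, 230, 229]), (284, [198, 226, 225]), (285, [178, 206, 205]), (286, [138, 155, 154]), (287, [103, 108, 107]), (288, [93, 95, 95]), (289, [94, 93, 92]), (290, [88, 89, 89]), (291, [89, 89, 88]), (292, [92, 93, 94]), (293, [91, 92, 93]), (294, [90, 93, 93]), (295, [91, 90, 90]), (296, [89, 88, 89]), (297, [81, 81, 83]), (298, [69, 75, 82]), (299, [82, 99, 114]), (300, [105, 136, 157]), (301, [121, 158, 185]), (302, [126, 166, 194]), (303, [125, 166, 194])]
270 [(280, [206, 231, 230]), (281, [206, 231, 229]), (282, [203, 228, 228]), (283, [205, 230, 229]), (284, [201, 227, 227]), (285, [186, 217, 216]), (286, [149, 171, 171]), (287, [113, 121, 122]), (288, [94, 94, 95]), (289, [91, 91, 91]), (290, [90, 91, 91]), (291, [90, 93, 92]), (292, [91, 93, 92]), (293, [92, 91, 93]), (294, [91, 90, 92]), (295, [92, 93, 92]), (296, [93, 93, 95]), (297, [114, 112, 111]), (298, [150, 145, 144]), (299, [172, 166, 164]), (300, [166, 166, 170]), (301, [143, 159, 175]), (302, [131, 166, 192]), (303, [131, 172, 200])]
[[0.57103639 0.03941678 0.02      ]] [[0.6224, 0.0356, 0.055], [0.6175, -0.0757, 0.055]]
```

View pics/s7.png

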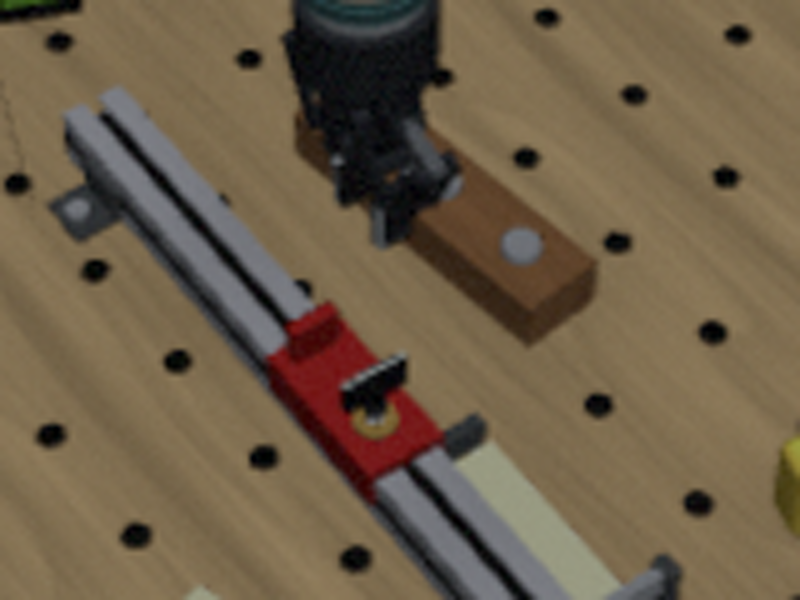

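The flag looks butted and the wing is square. My views hide a possible sliver of gap, so I'll take one look from straight above the joint.

apply_moves(commands=[-0.55,0,0.8,0,0,0,-0.55,0,0.8,0,0,0,0,0,0,0,0,0,0,0,0,0,0,0,0,0,0,0,0,0])

```text
clock: 21.75
position: [0.623, 0.0369, 0.1938]
ee_rot: [0.0, -0.692, 0.722, -0.001]
contact_force: [-0.4, 0.2, 0.1]
width: 0.03
```

```bash
python3 - <<'E'
from h import *
im=shot("wrist"); s=manip.get_state(); print(s["clock"],s["position"],im["E"][:3,3])
u=proj(im,[[.575,.037,.02]])[0].astype(int); print(u)
y0,x0=max(0,u[1]-60),u[0]-60
cv2.imwrite("pics/w8.png",cv2.resize(im["bgr"][y0:y0+100,x0:x0+120],(720,600),interpolation=cv2.INTER_CUBIC))
E
```

```text
21.8 [0.62309296 0.03683062 0.1940803 ] [0.69376478 0.03487833 0.33586912]
[324 278]
```

View pics/w8.png

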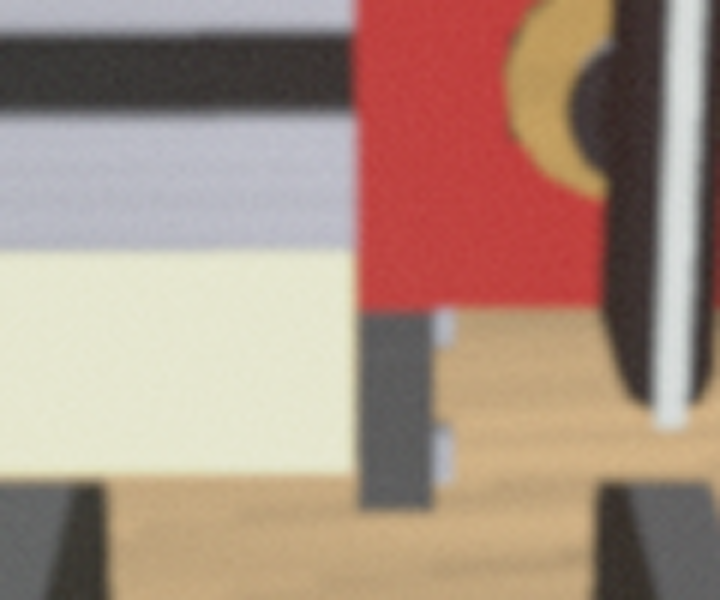

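Seen from straight above (joint at crop x≈358), the flag sits flush on the batten end with no gap. The gripper is clear of everything, so I'll hand the job in.

```bash
python3 -c "
from rig import manip
print(manip.sign_off())"
```

```text
the job is handed in; nothing more can be done
None
```

The red stop is butted against the batten's cut end and the T-bolt is locked across the fence slot. I handed the job in at about 22 s of the 64 s allowed. No verdict was reported.

- **Stop:** I slid it along the fence until the push rose to 22 N with almost no movement. After release, a view from straight above showed no gap between the flag and the batten end. Before that, estimates of the batten end and the stop's position differed by 1–2 mm, which is within camera calibration.
- **T-bolt:** The collar met the plate at the predicted height. I pressed it down about 6–7 mm, at about 12 N measured, and gave it a full quarter turn.
- **Final position:** The wing measured -0.044 rad against -0.039 rad for the fence's x axis, so it is square to about 0.005 rad. Its point is about 1 mm from the slot centre.
- **Clearance:** The gripper was clear with near-zero force. The arm was only brought into contact with the stop and the bolt, so nothing else should have moved.
- **Not measured directly:** I did not check the final bolt height or the collar travel. I inferred both from the press depth, the free quarter turn and the clean release.

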